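Set up a tapered bone handle blank in the drilling cradle

TASK

Set up the tapered bone blank for drilling: seat the low V-rest in the cradle pocket next to the drill guide and the tall V-rest in the pocket next to the backstop. Lay the blank across both rests so that it is level and in line, its middle over the middle of the cradle and its thick end facing the brass bush of the guide. Then set the saddle weight upright astride the blank, midway between the two rests, and leave the roll of abrasive cloth and the carved bear where they are.

Things in the scene. Friction and masses are not known exactly. Their poses are not given: they have to be found in the camera images.
- cradle: Fixed light wooden board, 90 mm (its x) by 262 mm (its y), 14 mm thick; origin at the centre of its underside, on the worktop. Two equal pockets in its top, centred at x 0, y +50 and y -50 mm: 58 mm (x) by 34 mm (y), 6 mm deep (floor 8 mm above the underside), 3 mm chamfer at the mouth. Guide and backstop stand at its ends; which is at which end varies.
- guide: Fixed drill guide on the cradle's top, 114 mm from its middle at the +y or -y end: upright aluminium plate 58 wide, 12 thick, 56 mm tall, with a 22 mm brass bush (dark bore) through it. Origin at the centre of its underside, axes as the cradle's. The bush axis runs along y, 31.7 mm above the origin, the height of the blank's axis when it is rightly set up.
- backstop: Fixed backstop on the cradle's top, 114 mm from its middle at the other end from the guide: narrower aluminium upright 30 wide, 12 thick, 42 mm tall, with an 8 mm steel stop screw along y that reaches 12 mm either side. Origin at the centre of its underside, axes as the cradle's.
- low_rest: Loose low aluminium V-rest for the blank's thick end: plain block 50 mm (x) by 26 mm (y) by 27 mm high, a 90 degree V along y in its top, 30 mm wide at the mouth, its bottom 12 mm above the underside. Origin at the centre of the underside, z up; 110 g. Fits either pocket with its x along the cradle's x, either way round.
- tall_rest: Loose tall aluminium V-rest for the blank's thin end: foot 50 mm (x) by 26 mm (y), 9 mm high, with a post 36 by 26 mm on it, 34.4 mm high in all; 90 degree V along y in its top, 26 mm wide, its bottom 21.4 mm above the underside. Origin at the centre of the underside, z up; 110 g. Its foot fits either pocket, x along the cradle's x, either way round.
- blank: Loose bone-coloured straight tapered round blank, 180 mm long, 40 mm diameter at the thick end, 16 mm at the thin end, about 120 g, centre of mass 66 mm from the thick end. Origin at the centre of the thick end's face; +y runs along its axis to the thin end. Starts lying on the worktop. Set up: axis level, 45.7 mm above the worktop, its middle over the cradle's middle.
- saddle: Loose dark steel saddle weight, about 300 g: body 58 mm (x) by 30 mm (y) by 34 mm high, lug on top to 50 mm in all, flat y faces over the full height; in its underside a 90 degree V along y, 48 mm wide, 24 mm deep. Origin at the centre of the underside. Starts upright. Astride the blank its underside is 41 mm above the worktop, leaning 5 degrees with the taper; y along the blank, either way round.
- abrasive_roll: Brown roll of abrasive cloth standing on end, 58 mm across and 45 mm high, at the right, beyond the blank: a bystander. Origin at the centre of its underside.
- carved_bear: Small carved bear, 35 by 85 by 51 mm high, standing at the right near the robot, beside the blank: a bystander. Origin at the centre of its underside.
Things that resemble listed ones, but are neither listed nor needed, are in the scene too. What is shaped like the low_rest but red is not meant.

How it is judged:
At the end, for the whole second after the job is handed in: Low rest seated in the pocket by the guide, tall rest by the backstop; blank across both, level to 4 degrees, thick end within 45 mm of the guide's middle and on the bush line (10 mm across, 6 mm in height); saddle upright astride it within 16 mm of the cradle's middle; all at rest (horizontal distance between low_rest and guide between 0.052 and 0.076 m and x of low_rest in the frame of cradle between -0.01 and 0.01 m and z of low_rest in the frame of cradle between 0.005 and 0.011 m and angle between each of low_rest, tall_rest's own z axis and vertical below 0.08 rad and horizontal distance between tall_rest and backstop between 0.052 and 0.076 m and x of tall_rest in the frame of cradle between -0.01 and 0.01 m and z of tall_rest in the frame of cradle between 0.005 and 0.011 m and horizontal distance between blank and guide below 0.045 m and x of blank in the frame of guide between -0.01 and 0.01 m and z of blank in the frame of guide between 0.0257 and 0.0377 m and angle between blank's own y axis and vertical between 1.501 and 1.641 rad and angle between the y axis of blank and the y axis of cradle, either way round below 0.12 rad and horizontal distance between saddle and cradle below 0.016 m and z of saddle in the frame of cradle between 0.035 and 0.048 m and angle between saddle's own z axis and vertical below 0.22 rad and angle between the y axis of saddle and the y axis of blank, either way round below 0.25 rad and linear speed of each of low_rest, tall_rest, blank, saddle below 0.01 m/s and angular speed of each of low_rest, tall_rest, blank, saddle below 0.1 rad/s); the robot touches nothing.
It fails at once if roll of abrasive cloth moved by more than 30 mm (distance of abrasive_roll from where it was at the start of the episode above 0.03 m).
It fails at once if carved bear moved by more than 30 mm (distance of carved_bear from where it was at the start of the episode above 0.03 m).
It also fails if it takes over 115 s, if anything falls off the work surface, if the arm or the gripper's body presses on something with over 40 N, if the wrist force passes 120 N, or if a joint passes its speed limit or range.

ROBOT

A 7-joint arm with a two-finger parallel gripper is mounted at the origin on a cart in front of the work surface, level with it; the furniture and walls round the work are solid. World frame = base frame: x ahead of the robot, y to its left, z up, the work surface at z = 0. Lengths are in m, angles in rad, forces in N, time in s.
With the tool pointing down it reaches from about 0.425 to 1.025 m from the base axis. Payload 9.4 kg.
Tool frame: the origin (TCP) lies at the very end of the fingers, on their centre line; the grasp point (between the pads) lies 19 mm behind it (ctrl.grasp_offset is the distance from the TCP to the grasp point, in m); z points along the fingers, y is the line along which they close (so a half turn about z gives the same grasp; the last joint's range is limited). The gripper opens to 93 mm and grips with 3 to 60 N. Pads are 15 mm wide; open, the fingers measure 128 mm over their backs; the gripper's body (75 mm by 188 mm) begins 65 mm behind the grasp point.
Start: joints at [1.114, 0.599, -0.003, 1.599, 0.002, 0.943, -0.08], TCP at [0.269, -0.673, 0.219] pointing down, gripper open.
Joint ranges: [-2.57, 2.57], [-0.35, 1.97], [-1.29, 1.29], [0.11, 2.56], [-1.05, 4.19], [0.11, 1.86], [-2.63, 2.63]. Speed limits (rad/s): [2.22, 2.22, 3.01, 3.01, 3.14, 3.14, 3.14].

INTERFACE

Orientations are given as a rotation vector (axis times angle).
In Python, from cell import ctrl gives the robot as it stands.
- The arm moves only by the tool jog_arm, never from a script. Its argument "targets" is a list of rows, each a list of 5 numbers: the opening, from -1 (shut) to 1 (fully open), then the shift along the tool's x, y, z in mm, then the turn about the tool's z in rad. In form: [[claw, dx, dy, dz, roll], ...]. A call has 1 to 8 rows; each row shifts and turns the commanded pose from where the row before left it, along the tool's axes as they then stand; what a row does not reach is not made up. A row lasts 1/12 s, in which the tool goes at most 41.7 mm and 7.16 degrees, less where a joint would pass 70% of its speed; a pose out of reach is approached as far as the arm can. A call with a gripper value outside its range is refused whole. The fingers move at their own pace and stop on an object; "newtons" is the grip in N (left out, the last holds). Time passes only in rows, so rows that do not move let the fingers close. It gives the time, the measured TCP pose, the force, the opening and the grip force at its end, in the units of the state.
- ctrl.get_state(): the state, without advancing time (a new reading comes with each control period).
- ctrl.read_camera(name): name is "scene" or "top" or "wrist"; returns the picture (420x560x3 uint8, red, green, blue); there is no depth.
- ctrl.camera_model(name): a dict with "fx", "fy", "cx", "cy" (pixels), "D" ([k1, k2, p1, p2, k3] as OpenCV has them; the pictures are not rectified), "xyz" and "orientation" of the camera in the world; the wrist camera has in their place "tool_from_camera" (4x4, takes a point from camera to tool coordinates, whose origin is the TCP and whose axes are the flange's). Camera axes: x right, y down, z forward; pixel columns grow to the right and rows downward; lengths in m; the calibration is good to about 2 mm. A picture is of the moment at which its call begins: read the wrist's pose just before it. camera_model takes no time and is no camera call.
- ctrl.sign_off(): hands the job in; it is judged then, once.
The state is a dict: "clock": time; "joint_positions": joint angles; "dq": joint speeds; "tau": joint torques, N m; "ee_pos": TCP position; "orientation": TCP orientation; "wrist_force": force on the tool from outside, world axes, zero at the start; "ft_torque": the same for the moment, N m; "width": finger opening in m; "gripper_force": force on a finger pad.
Only numpy, scipy, OpenCV 4.12 (cv2) and the standard library are available. Lean on these libraries where they do the work, as an engineer would, in place of code of your own. Each camera call takes 0.05 s, during which the arm holds its last target. There are 200 camera calls.

## Working session

There is one attempt and no reset: what is moved stays moved. The work goes in short steps, Python scripts to look and compute and a tool call to move; the robot and the scene stay as the last step left them, time stands still between calls to the robot, and variables do not carry over. Pictures are saved under pics/ and viewed, at most 18 in all, crops included, and the job is handed in when it is done.

Besides the shell and the picture viewer there is one more tool, called after "Emit:" as name(argument=value, ...), one argument or row to a line, values as JSON. jog_arm: Moves the arm, as the interface text tells. Its arguments: {"type":"object","properties":{"targets":{"type":"array","items":{"type":"array","items":{"type":"number"}}},"newtons":{"type":"number"}},"required":["targets"]}

```bash
ls; mkdir -p pics
python3 - <<'E'
from cell import ctrl
import cv2
for n in("scene","top"):
    im=ctrl.read_camera(n); cv2.imwrite(f"pics/{n}0.png",im[:,:,::-1])
    print(n,ctrl.camera_model(n))
print(ctrl.camera_model("wrist")); print(ctrl.get_state())
E
```

```text
pics
scene {'fx': 422.2534528463117, 'fy': 422.2534528463117, 'cx': 281.5476114982427, 'cy': 209.4976388626995, 'D': array([-0.02910887,  0.        ,  0.        ,  0.        ,  0.        ]), 'xyz': array([0.20446807, 0.39720486, 0.53641471]), 'orientation': array([-0.64793305,  2.51332972, -1.30520249])}
top {'fx': 487.4026094897234, 'fy': 487.4026094897234, 'cx': 286.1930717774893, 'cy': 211.4492835709718, 'D': array([0.02853924, 0.        , 0.        , 0.        , 0.        ]), 'xyz': array([ 0.37346888, -0.22550292,  1.03524059]), 'orientation': array([-2.26630883,  1.93366846, -0.19163423])}
{'fx': 361.03471549799633, 'fy': 361.03471549799633, 'cx': 282.33958300807444, 'cy': 215.81877947624562, 'D': array([0.0213186, 0.       , 0.       , 0.       , 0.       ]), 'tool_from_camera': array([[-4.50938453e-04, -9.65073082e-01, -2.61980424e-01,
         7.28740602e-02],
       [ 9.99999832e-01, -5.30484731e-04,  2.32911134e-04,
         6.20341766e-04],
       [-3.63752881e-04, -2.61980275e-01,  9.65073160e-01,
        -1.67035216e-01],
       [ 0.00000000e+00,  0.00000000e+00,  0.00000000e+00,
         1.00000000e+00]])}
{'clock': 0.1, 'joint_positions': array([ 1.11432849,  0.60004867, -0.0024706 ,  1.60004255,  0.00181027,
        0.94290721, -0.07980277]), 'dq': array([ 0.00042929, -0.00136812, -0.00115942, -0.00016017,  0.00079572,
        0.00100122, -0.00221551]), 'tau': array([ 6.07917347e-03, -7.66555667e+01,  1.50245335e+00, -2.52934903e+01,
       -5.23521693e-02,  1.36848007e-02,  6.39418681e-05]), 'ee_pos': array([ 0.26854129, -0.67296385,  0.21784744]), 'orientation': array([-3.08381487e+00, -5.92710253e-01,  6.90704556e-04]), 'wrist_force': array([-0.7593567 , -0.07776147,  0.06687776]), 'ft_torque': array([ 0.00990634,  0.02185834, -0.00566534]), 'gripper_force': 0.0, 'width': 0.09286936633128218}
```

View pics/scene0.png

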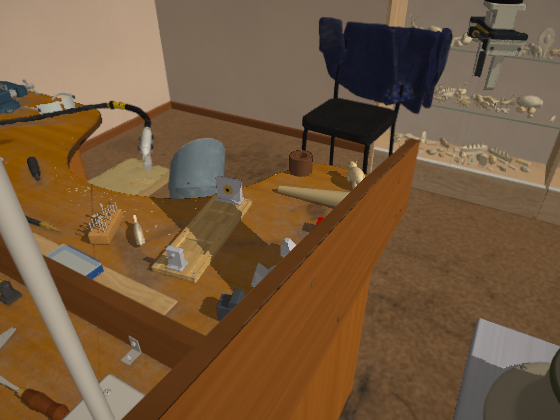

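View pics/top0.png

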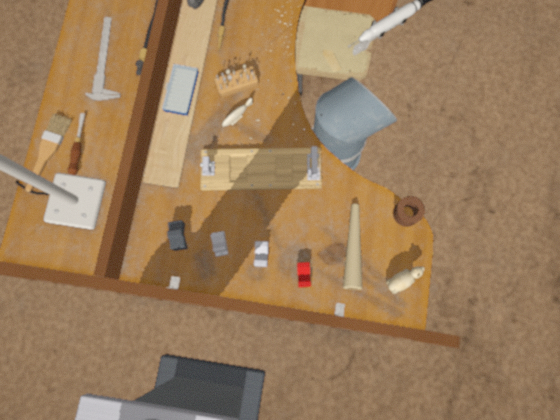

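The top view shows:
- Cradle at (200-322, 148-190), with the wide guide at its right end (315,163) and the narrow backstop at its left end (207,163).
- A dark block at (177,236), which is probably the saddle.
- Grey blocks at (219,243) and (261,253), the two candidates for the low and tall rests.
- The red decoy at (304,275).
- The blank from its thin end (354,203) to its thick end (353,288).
- The roll at (408,210) and the bear at (405,280).

Next I'll take one enlarged crop to tell the blocks apart, and map these pixels to world positions.

```bash
cat > h.py <<'E'
import numpy as np, cv2
from cell import ctrl
from scipy.spatial.transform import Rotation as R
def cam(n):
    m=ctrl.camera_model(n); K=np.array([[m['fx'],0,m['cx']],[0,m['fy'],m['cy']],[0,0,1]])
    if n=="wrist":
        s=ctrl.get_state(); T=np.eye(4); T[:3,:3]=R.from_rotvec(s['orientation']).as_matrix(); T[:3,3]=s['ee_pos']
        T=T@m['tool_from_camera']
    else:
        T=np.eye(4); T[:3,:3]=R.from_rotvec(m['orientation']).as_matrix(); T[:3,3]=m['xyz']
    return K,m['D'],T
def shot(n,f=None):
    c=cam(n); im=ctrl.read_camera(n)[:,:,::-1].copy()
    if f: cv2.imwrite(f"pics/{f}.png",im); np.savez(f"pics/{f}.npz",K=c[0],D=c[1],T=c[2])
    return im,c
def load(f):
    z=np.load(f"pics/{f}.npz"); return cv2.imread(f"pics/{f}.png"),(z['K'],z['D'],z['T'])
def pt(c,px,z):
    K,D,T=c; p=cv2.undistortPoints(np.array(px,float).reshape(-1,1,2),K,D).reshape(-1,2)
    d=np.c_[p,np.ones(len(p))]@T[:3,:3].T; o=T[:3,3]
    return (o+d*((z-o[2])/d[:,2:3]))[:,:2]
def proj(c,P):
    K,D,T=c; Ti=np.linalg.inv(T); r=cv2.Rodrigues(Ti[:3,:3])[0]
    return cv2.projectPoints(np.array(P,float).reshape(-1,1,3),r,Ti[:3,3],K,D)[0].reshape(-1,2)
E
python3 - <<'E'
from h import *
a=cv2.imread("pics/scene0.png"); t=cv2.imread("pics/top0.png")
A=cv2.resize(a[195:335,190:370],None,fx=3,fy=3,interpolation=2)[:,:400]
cv2.imwrite("pics/c1.png",np.hstack([cv2.resize(t[140:300,160:330],None,fx=2.3,fy=2.3)[:368],cv2.resize(a[195:335,200:340],(368,368),interpolation=2)]))
c=cam("top"); print(c[2].round(3))
for n,p,z in [("saddle",(177,236),.03),("g1",(219,243),.03),("g2",(261,253),.03),("red",(304,275),.02),("blthin",(354,203),.01),("thick",(353,288),.02),("guide",(315,163),.07),("back",(207,165),.056),("cr1",(200,150),.014),("cr2",(203,190),.014),("cr3",(322,188),.014),("cr4",(319,148),.014),("roll",(408,210),.045),("bear",(405,280),.04),("wall1",(0,270),.05),("wall2",(460,342),.05),("lamp",(60,195),.1)]:
    print(n,pt(c,p,z).round(3))
E
```

```text
[[ 0.158 -0.967  0.198  0.373]
 [-0.987 -0.154  0.036 -0.226]
 [-0.004 -0.201 -0.98   1.035]
 [ 0.     0.     0.     1.   ]]
saddle [[0.489 0.027]]
g1 [[ 0.488 -0.062]]
g2 [[ 0.481 -0.151]]
red [[ 0.452 -0.246]]
blthin [[ 0.622 -0.33 ]]
thick [[ 0.441 -0.35 ]]
guide [[ 0.678 -0.233]]
back [[ 0.643 -0.011]]
cr1 [[0.686 0.02 ]]
cr2 [[ 0.598 -0.004]]
cr3 [[ 0.643 -0.257]]
cr4 [[ 0.731 -0.237]]
roll [[ 0.616 -0.438]]
bear [[ 0.472 -0.449]]
wall1 [[0.365 0.356]]
wall2 [[ 0.37  -0.564]]
lamp [[0.525 0.252]]
```

View pics/c1.png

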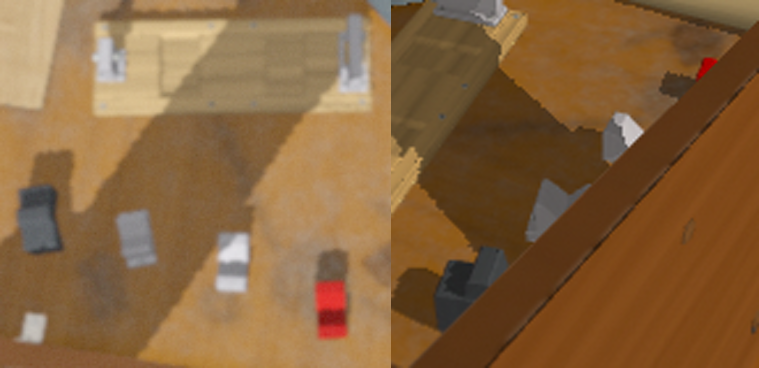

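The blocks are: saddle (177,236) dark with a lug, g1 (219,243) and g2 (261,253) as the rest candidates, and the red decoy (304,275), which is excluded. I'll work out the wall and shade heights, then go for a wrist close-up of the two rests.

```bash
cat >> h.py <<'E'
def tri(p1,p2,n1="top",n2="scene"):
    A=[];
    for n,p in((n1,p1),(n2,p2)):
        K,D,T=cam(n); q=cv2.undistortPoints(np.array(p,float).reshape(1,1,2),K,D).reshape(2)
        d=T[:3,:3]@np.r_[q,1]; A.append((T[:3,3],d/np.linalg.norm(d)))
    (o1,d1),(o2,d2)=A; s=np.linalg.lstsq(np.c_[d1,-d2],o2-o1,rcond=None)[0]
    a,b=o1+s[0]*d1,o2+s[1]*d2; return (a+b)/2,np.linalg.norm(a-b)
def go(x,y,z,yaw=None):
    "tool-frame shift (mm) and roll to reach world TCP x,y,z, tool-x yaw (deg)"
    s=ctrl.get_state(); M=R.from_rotvec(s['orientation']).as_matrix(); d=M.T@(np.array([x,y,z])-s['ee_pos'])*1000
    y0=np.degrees(np.arctan2(M[1,0],M[0,0])); r=None if yaw is None else -np.radians((yaw-y0+180)%360-180)
    print("at",s['ee_pos'].round(4),"yaw",y0.round(2),"tilt",np.degrees(np.arccos(-M[2,2])).round(2),"w",round(s['width'],4),"| shift",d.round(1),"roll",r)
E
python3 - <<'E'
from h import *
print("wall end",tri((459,338),(417,140)))
print("shade tip",tri((395,120),(222,143)),tri((345,83),(205,139)))
print("guide top",tri((312,150),(218,178)))
go(.52,-.12,.25,0)
E
```

```text
wall end (array([ 0.37179654, -0.54556622,  0.10033717]), np.float64(0.009923543004263199))
shade tip (array([ 0.80837112, -0.38427019,  0.05761355]), np.float64(0.011962176608582918)) (array([ 0.81053426, -0.27866018,  0.12422654]), np.float64(0.05129516837248856))
guide top (array([ 0.70679192, -0.22214806,  0.06907432]), np.float64(0.0029018597308082044))
at [ 0.2685 -0.673   0.2178] yaw 21.76 tilt 0.08 w 0.0929 | shift [ 438.5 -420.4  -31.6] roll 0.3797696414981601
```

Emit:
jog_arm(
  targets=[
    [1,27,-26,-4,0],
    [1,27,-26,-4,0],
    [1,27,-26,-4,0],
    [1,27,-26,-4,0],
    [1,27,-26,-4,0],
    [1,27,-26,-4,0],
    [1,27,-26,-4,0],
    [1,27,-26,-4,0],
  ],
  newtons=20,
)

```text
clock: 0.77
ee_pos: [0.3925, -0.3982, 0.2506]
orientation: [-3.085, -0.593, 0.001]
wrist_force: [0.8, 0.3, 0.3]
width: 0.093
gripper_force: 0.0
```

Emit:
jog_arm(
  targets=[
    [1,27,-26,0,0],
    [1,27,-26,0,0],
    [1,27,-26,0,0],
    [1,27,-26,0,0],
    [1,27,-26,0,0],
    [1,27,-26,0,0],
    [1,27,-26,0,0],
    [1,27,-26,0,0],
  ],
)

```text
clock: 1.43
ee_pos: [0.516, -0.1251, 0.2505]
orientation: [-3.085, -0.593, 0.0]
wrist_force: [0.5, -0.8, 0.7]
width: 0.0933
gripper_force: 0.0
```

Emit:
jog_arm(
  targets=[
    [0,0,0,0,0.095],
    [0,0,0,0,0.095],
    [0,0,0,0,0.095],
    [0,0,0,0,0.095],
    [0,0,0,0,0],
    [0,0,0,0,0],
  ],
)

```text
clock: 1.93
ee_pos: [0.5156, -0.1266, 0.2504]
orientation: [3.141, 0.005, -0.001]
wrist_force: [1.0, -0.2, 0.0]
width: 0.0576
gripper_force: 0.0
```

Run:
```python
from h import *
shot("wrist","w1"); go(.52,-.12,.25,0)
```

```text
at [ 0.5157 -0.1267  0.2505] yaw 0.18 tilt 0.02 w 0.0538 | shift [ 4.4 -6.7  0.5] roll 0.0032170969572598265
```

View pics/w1.png

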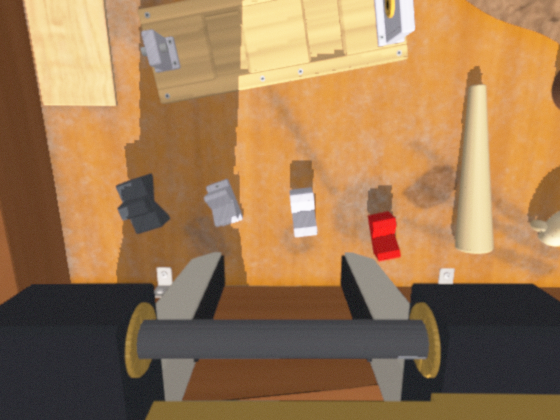

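The wrist view shows the saddle at (143,203), g1 at (222,203), g2 (303,212), the red decoy (384,236), and the blank from (478,86) to (474,250). The cradle is at the top, with the guide's bush near (392,5). I'll crop in on the two rests and the cradle.

Run:
```python
from h import *
im,c=load("w1")
a=cv2.resize(im[160:260,100:430],(790,240),interpolation=2); b=cv2.resize(im[0:110,130:425],(790,295),interpolation=2)
a=cv2.convertScaleAbs(a,alpha=1.2); cv2.imwrite("pics/c2.png",np.vstack([a,b]))
```

```text
(no output)
```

View pics/c2.png

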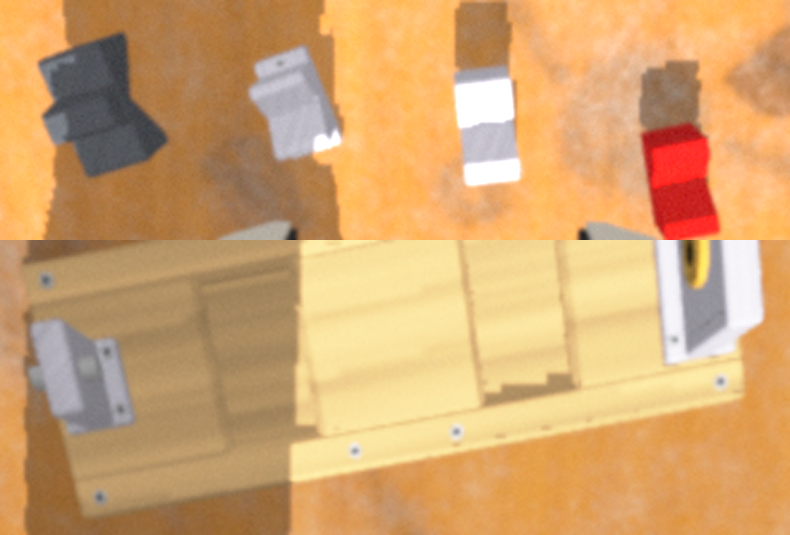

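g2 (303,212) is the low rest: the top runs the full 50 mm, with 10 mm flats. g1 (222,203) is the tall rest, because the foot flange with its screw shows beyond the post. Now I'll measure corners.

Run:
```python
from h import *
im,c=load("w1")
A=lambda l:[(100+u*330/790,160+v*100/240) for u,v in l]
B=lambda l:[(130+u*295/790,(v-240)*110/295) for u,v in l]
def q(n,p,z):
    P=pt(c,p,z); print(n,P.round(4).tolist(),"mean",P.mean(0).round(4),"sides",[round(float(np.linalg.norm(P[i]-P[i-1]))*1000) for i in range(len(P))])
q("low",A([(465,185),(520,180),(512,78),(455,80)]),.027)
q("tall post",A([(275,158),(335,140),(303,78),(252,95)]),.0344)
q("tallfoot far",A([(252,65),(303,47)]),.009)
q("red",A([(658,236),(718,230),(705,125),(645,133)]),.027)
q("saddle lug",A([(45,108),(115,92),(130,112),(62,138)]),.05)
q("saddle ends far",A([(40,62),(125,35)]),.034); q("near",A([(88,175),(165,140)]),.034)
q("cradle near edge L/R",B([(80,515),(743,400)]),.014)
q("cr edge screws",B([(99,497),(355,451),(456,431),(720,381)]),.014)
q("far screw",B([(46,280)]),.014)
q("pocketR near corners",B([(487,403),(578,387)]),.014)
q("pocketR bot corners",B([(487,403),(578,387)]),.008)
q("pocketL corner",B([(222,447),(315,435)]),.014)
q("blank thin",[(478,86)],.008); q("thick",[(474,250)],.02)
```

```text
low [[0.4576, -0.1409], [0.4601, -0.167], [0.5093, -0.162], [0.5083, -0.1358]] mean [ 0.4838 -0.1514] sides [51, 26, 49, 26]
tall post [[0.473, -0.0526], [0.4817, -0.0806], [0.5106, -0.067], [0.5027, -0.0436]] mean [ 0.492 -0.061] sides [31, 29, 32, 25]
tallfoot far [[0.5117, -0.0389], [0.5204, -0.0636]] mean [ 0.516  -0.0513] sides [26, 26]
red [[0.432, -0.2344], [0.4352, -0.263], [0.4873, -0.2524], [0.4833, -0.2248]] mean [ 0.4594 -0.2436] sides [52, 29, 53, 28]
saddle lug [[0.5001, 0.0431], [0.5073, 0.0121], [0.4985, 0.0065], [0.4866, 0.0372]] mean [0.4981 0.0247] sides [15, 32, 11, 33]
saddle ends far [[0.5174, 0.0502], [0.5297, 0.0113]] mean [0.5235 0.0308] sides [41, 41]
near [[0.4645, 0.0344], [0.4814, -0.0025]] mean [0.4729 0.0159] sides [41, 41]
cradle near edge L/R [[0.6035, 0.0031], [0.6462, -0.2558]] mean [ 0.6248 -0.1263] sides [262, 262]
cr edge screws [[0.6103, -0.005], [0.6278, -0.1062], [0.6351, -0.1456], [0.6529, -0.2464]] mean [ 0.6315 -0.1258] sides [245, 103, 40, 102]
far screw [[0.6865, 0.0081]] mean [0.6865 0.0081] sides [0]
pocketR near corners [[0.6452, -0.1574], [0.6508, -0.1922]] mean [ 0.648  -0.1748] sides [35, 35]
pocketR bot corners [[0.646, -0.1578], [0.6518, -0.1931]] mean [ 0.6489 -0.1755] sides [36, 36]
pocketL corner [[0.629, -0.0544], [0.6335, -0.0907]] mean [ 0.6313 -0.0726] sides [37, 37]
blank thin [[0.6209, -0.3348]] mean [ 0.6209 -0.3348] sides [0]
thick [[0.4401, -0.3505]] mean [ 0.4401 -0.3505] sides [0]
```

Run:
```python
from h import *
go(.484,-.151,.07,5.6)
```

```text
at [ 0.5157 -0.1267  0.2505] yaw 0.18 tilt 0.02 w 0.0538 | shift [-31.7  24.2 180.5] roll -0.09452134115442253
```

Emit:
jog_arm(
  targets=[
    [0,-6,5,36,0],
    [0,-6,5,36,0],
    [0,-7,5,36,0],
    [0,-6,5,36,0],
    [0,-7,4,36,0],
    [0,0,0,0,-0.095],
    [0,0,0,0,0],
    [0,0,0,0,0],
  ],
)

```text
clock: 2.65
ee_pos: [0.4839, -0.151, 0.0705]
orientation: [-3.138, -0.147, 0.0]
wrist_force: [-0.4, -0.0, 0.1]
width: 0.0466
gripper_force: 0.0
```

Run:
```python
from h import *
shot("wrist","w2"); go(.484,-.151,.01,5.6)
```

```text
at [ 0.4845 -0.151   0.0712] yaw 5.34 tilt 0.07 w 0.046 | shift [-0.5 -0.  61.2] roll -0.004530107717437714
```

View pics/w2.png

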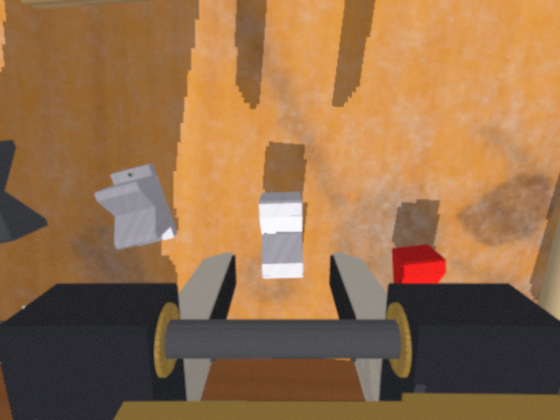

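The low rest (260-303, 192-277) sits between the fingers and squarely aligned. The tall rest is at (137,210). I'll check the centres, then descend.

Run:
```python
from h import *
im,c=load("w2")
P=pt(c,[(262.5,277),(303,276),(301,202),(260,203)],.027); print(P.round(4),P.mean(0).round(4))
P=pt(c,[(110,176),(150,165)],.009); print(P.round(4),P.mean(0).round(4))
P=pt(c,[(118,247),(174,236)],.0344); print(P.round(4),P.mean(0).round(4))
```

```text
[[ 0.4587 -0.1413]
 [ 0.4617 -0.1667]
 [ 0.5094 -0.1603]
 [ 0.5065 -0.136 ]] [ 0.4841 -0.1511]
[[ 0.5108 -0.0393]
 [ 0.5202 -0.0644]] [ 0.5155 -0.0519]
[[ 0.4736 -0.0544]
 [ 0.4835 -0.0873]] [ 0.4785 -0.0708]
```

Emit:
jog_arm(
  targets=[
    [0,0,0,25,0],
    [0,0,0,25,0],
    [0,0,0,11,0],
    [0,0,0,0,0],
    [-1,0,0,0,0],
    [-1,0,0,0,0],
    [-1,0,0,0,0],
    [-1,0,0,0,0],
  ],
  newtons=25,
)

```text
clock: 3.37
ee_pos: [0.4844, -0.151, 0.0107]
orientation: [3.138, 0.148, 0.003]
wrist_force: [-0.3, 0.5, 6.2]
width: 0.0253
gripper_force: 24.9
```

Emit:
jog_arm(
  targets=[
    [-1,0,0,0,0],
    [-1,0,0,0,0],
    [-1,0,0,0,0],
    [-1,0,0,0,0],
  ],
)

```text
clock: 3.7
ee_pos: [0.4844, -0.151, 0.0107]
orientation: [3.138, 0.148, 0.003]
wrist_force: [0.1, -0.2, 7.4]
width: 0.0254
gripper_force: 24.9
```

Emit:
jog_arm(
  targets=[
    [-1,0,0,-30,0],
    [-1,0,0,-40,0],
    [-1,0,0,0,-0.065],
  ],
)

```text
clock: 3.95
ee_pos: [0.4858, -0.1516, 0.0849]
orientation: [3.129, 0.248, 0.01]
wrist_force: [0.1, -0.4, -1.1]
width: 0.0253
gripper_force: 24.9
```

Run:
```python
from h import *
go(.676,-.1684,.08,9.36)
```

```text
at [ 0.4858 -0.1516  0.0849] yaw 9.07 tilt 0.38 w 0.0253 | shift [185.2  46.6   6.2] roll -0.005004257635006402
```

Emit:
jog_arm(
  targets=[
    [-1,31,8,0,-0.005],
    [-1,31,8,0,0],
    [-1,31,8,0,0],
    [-1,31,8,0,0],
    [-1,31,8,0,0],
    [-1,30,7,2,0],
    [-1,0,0,0,0],
    [-1,0,0,0,0],
  ],
)

```text
clock: 4.62
ee_pos: [0.6747, -0.1667, 0.0773]
orientation: [-3.131, -0.259, -0.0]
wrist_force: [-0.3, 0.6, -1.7]
width: 0.0256
gripper_force: 24.9
```

Run:
```python
from h import *
shot("wrist","w3"); go(.676,-.1684,.045,9.36)
```

```text
at [ 0.6731 -0.1669  0.0773] yaw 9.45 tilt 0.08 w 0.0257 | shift [ 2.6  2.  32.3] roll 0.0015235741292264772
```

View pics/w3.png

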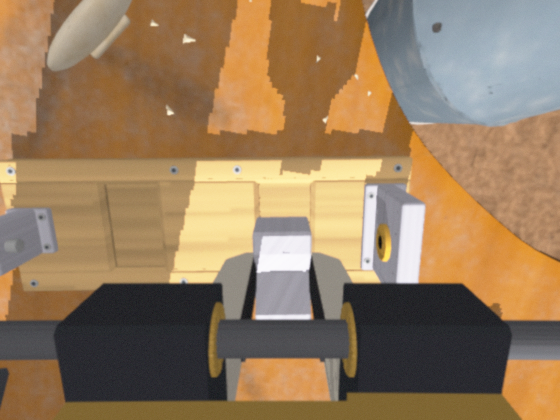

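The view shows the held rest at (283,268), the guide pocket edges at columns ~255 and ~312 with the far edge at row ~183, and the far screws at (10,171), (173,170), (237,170) and (398,168). I'll cast these onto the board plane.

Run:
```python
from h import *
im,c=load("w3")
P=pt(c,[(10,171),(173,170),(237,170),(398,168),(33,283),(183,282)],.014); print(P.round(4).tolist())
d=(P[3]-P[0]); print(np.degrees(np.arctan2(d[0],-d[1])),np.linalg.norm(d)); u=d/np.linalg.norm(d); n=np.array([-u[1],u[0]]);print("n",n)
m=P[:4].mean(0); C=m-n*.0395; print("C",C,"pocket",C+.05*u)
Q=pt(c,[(255,184),(312,183)],.014); print("pocket far mouth corners",Q.round(4), Q.mean(0)-n*.029)
for z,l in((.0773+.017,[(254,236),(311,236),(312,320),(256,318)]),):
    B=pt(c,l,z); print("held top",B.round(4),B.mean(0))
g=cv2.cvtColor(im,cv2.COLOR_BGR2GRAY); print(g[205,160:200:2],g[205,244:264],g[205,304:322],g[150:200:1,285])
```

```text
[[0.6859, 0.0091], [0.7036, -0.0918], [0.7103, -0.132], [0.7283, -0.233], [0.6097, -0.0041], [0.6269, -0.1053]]
9.951282591811243 0.24581392978218483
n [0.98495505 0.17281075]
C [ 0.6681151  -0.11874455] pocket [ 0.67675563 -0.1679923 ]
pocket far mouth corners [[ 0.7032 -0.1446]
 [ 0.7099 -0.1808]] [ 0.67801783 -0.16773461]
held top [[ 0.6956 -0.1512]
 [ 0.6997 -0.1758]
 [ 0.6592 -0.1839]
 [ 0.656  -0.1579]] [ 0.67760607 -0.16721086]
[137 147 150 153 152 151 151 151 148 152 148 151 149 150 178 222 223 222
 222 225] [222 223 224 223 224 224 224 225 223 218 196 183 176 175 169 176 203 207
 210 208] [210 210 211 212 210 204 190 194 195 197 200 210 216 216 218 218 218 216] [111 111 108 110 109 112 114 121 130 132 142 143 144 148 151 151 150 151
 152 152 172 208 226 229 230 231 232 230 233 235 238 238 235 228 221 216
 212 208 205 204 205 209 208 207 205 209 209 211 214 216]
```

Run:
```python
from h import *
go(.6768,-.168,.03,9.7)
```

```text
at [ 0.6731 -0.1669  0.0773] yaw 9.45 tilt 0.08 w 0.0257 | shift [ 3.5  1.7 47.3] roll -0.004410545327554303
```

Emit:
jog_arm(
  targets=[
    [-1,3,2,16,-0.003],
    [-1,0,0,20,0],
    [-1,0,0,8,0],
    [-1,0,0,0,0],
    [-1,0,0,0,0],
  ],
)

```text
clock: 5.08
ee_pos: [0.6762, -0.1685, 0.0329]
orientation: [-3.13, -0.263, 0.003]
wrist_force: [0.5, -0.2, -1.1]
width: 0.0258
gripper_force: 24.9
```

Run:
```python
from h import *
go(.6768,-.168,.0185,9.7)
```

```text
at [ 0.6762 -0.1685  0.0329] yaw 9.61 tilt 0.11 w 0.0258 | shift [ 0.7 -0.4 14.4] roll -0.0016563122276279586
```

Emit:
jog_arm(
  targets=[
    [-1,1,0,4,0],
    [-1,0,0,4,0],
    [-1,0,0,4,0],
    [-1,0,0,2,0],
    [-1,0,0,0,0],
    [-1,0,0,0,0],
  ],
)

```text
clock: 5.58
ee_pos: [0.6781, -0.1683, 0.0195]
orientation: [-3.131, -0.263, 0.0]
wrist_force: [0.0, 0.3, -1.1]
width: 0.0257
gripper_force: 24.9
```

Emit:
jog_arm(
  targets=[
    [-1,0,0,1,0],
    [-1,0,0,0,0],
    [-0.2,0,0,0,0],
    [-0.2,0,0,0,0],
    [-0.2,0,0,0,0],
    [-0.2,0,0,0,0],
    [-0.2,0,0,-30,0],
    [-0.2,0,0,-40,0],
  ],
)

```text
clock: 6.25
ee_pos: [0.6758, -0.1677, 0.0858]
orientation: [-3.129, -0.264, 0.01]
wrist_force: [0.3, -0.6, -0.1]
width: 0.0373
gripper_force: 0.0
```

Run:
```python
from h import *
go(.492,-.06,.13,19.5)
```

```text
at [ 0.6758 -0.1677  0.0858] yaw 9.64 tilt 0.4 w 0.0373 | shift [-163.5 -137.1  -42.8] roll -0.17217648112426123
```

Emit:
jog_arm(
  targets=[
    [0,-27,-23,-7,0],
    [0,-27,-23,-7,0],
    [0,-27,-23,0,0],
    [0,-27,-23,0,0],
    [0,-27,-23,5,0],
    [0,-28,-22,10,0],
    [0,0,0,10,-0.09],
    [0,0,0,0,-0.09],
  ],
)

```text
clock: 6.92
ee_pos: [0.4922, -0.0591, 0.0768]
orientation: [-3.092, -0.553, 0.004]
wrist_force: [-0.4, 0.3, 0.3]
width: 0.0461
gripper_force: 0.0
```

Emit:
jog_arm(
  targets=[
    [0,0,0,0,0],
    [0,0,0,0,0],
  ],
)

```text
clock: 7.08
ee_pos: [0.495, -0.0605, 0.0777]
orientation: [-3.095, -0.539, -0.001]
wrist_force: [-0.2, 0.5, 0.2]
width: 0.0466
gripper_force: 0.0
```

Run:
```python
from h import *
shot("wrist","w4"); shot("top","t4"); go(.492,-.06,.01,20)
```

```text
at [ 0.4951 -0.0607  0.0778] yaw 19.74 tilt 0.04 w 0.0466 | shift [-2.8 -1.8 67.8] roll -0.004524862418901364
```

View pics/w4.png

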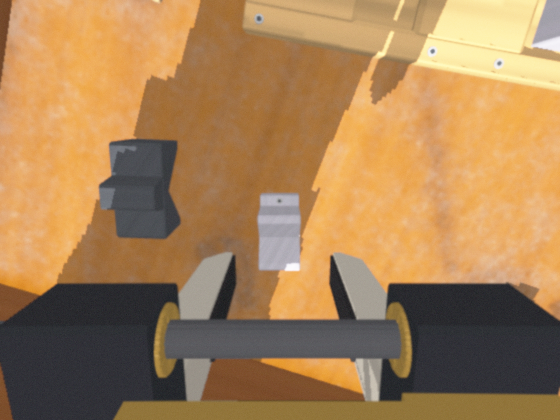

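The tall rest (259-300, 194-270) is aligned between the fingers, and the saddle (102-178, 140-238) has nearly the same heading. I'll compute both.

Run:
```python
from h import *
im,c=load("w4")
def q(n,p,z):
    P=pt(c,p,z); d=P[1]-P[0]; print(n,P.round(4).tolist(),"mean",P.mean(0).round(4),"yaw",np.degrees(np.arctan2(d[0],-d[1])).round(1),np.linalg.norm(d).round(4)); return P.mean(0)
f=q("foot far",[(261,194),(299,194)],.009); g=q("post near",[(259,270),(300,270)],.0344)
e=np.array([np.cos(np.radians(20)),np.sin(np.radians(20))]); print("tall centre",f-.025*e,g+.018*e)
q("lug near top",[(103,208),(161,210)],.05); q("lug far top",[(115,178),(165,178)],.05)
q("sad far top",[(112,142),(176,142)],.034); q("sad near top",[(117,237),(165,238)],.034)
q("sad far bottom",[(120,142),(176,142)],.0)
```

```text
foot far [[0.513, -0.0397], [0.5215, -0.0635]] mean [ 0.5172 -0.0516] yaw 19.7 0.0253
post near [[0.4719, -0.0539], [0.4806, -0.0782]] mean [ 0.4762 -0.0661] yaw 19.7 0.0258
tall centre [ 0.49373458 -0.06014061] [ 0.49313885 -0.05989635]
lug near top [[0.4848, 0.0405], [0.4944, 0.0102]] mean [0.4896 0.0253] yaw 17.7 0.0318
lug far top [[0.5034, 0.038], [0.5126, 0.0127]] mean [0.508  0.0253] yaw 19.8 0.0269
sad far top [[0.5182, 0.0503], [0.5306, 0.0161]] mean [0.5244 0.0332] yaw 19.9 0.0363
sad near top [[0.4632, 0.0348], [0.4724, 0.0072]] mean [0.4678 0.021 ] yaw 18.4 0.0292
sad far bottom [[0.5127, 0.0593], [0.5252, 0.0246]] mean [0.519 0.042] yaw 19.9 0.0369
```

Emit:
jog_arm(
  targets=[
    [0,-2,0,27,0],
    [0,0,0,27,0],
    [0,0,0,12,0],
    [0,0,0,0,0],
    [-1,0,0,0,0],
    [-1,0,0,0,0],
    [-1,0,0,0,0],
    [-1,0,0,0,0],
  ],
)

```text
clock: 7.85
ee_pos: [0.4933, -0.0612, 0.0126]
orientation: [3.094, 0.543, 0.003]
wrist_force: [0.5, 0.1, 2.8]
width: 0.0259
gripper_force: 25.0
```

Emit:
jog_arm(
  targets=[
    [-1,0,0,0,0],
    [-1,0,0,0,0],
    [-1,0,0,-30,0],
    [-1,0,0,-40,0],
    [-1,0,0,0,0.09],
    [-1,0,0,0,0.086],
    [-1,0,0,0,0],
  ],
)

```text
clock: 8.43
ee_pos: [0.4932, -0.0612, 0.0828]
orientation: [3.13, 0.263, 0.003]
wrist_force: [0.9, -0.8, -1.6]
width: 0.0258
gripper_force: 25.0
```

Run:
```python
from h import *
u=np.array([.1684,-.9857]);C=np.array([.668,-.1187]); print(C-.05*u)
go(*(C-.05*u),.08,9.7)
```

```text
[ 0.65958  -0.069415]
at [ 0.4932 -0.0612  0.0828] yaw 9.6 tilt 0.13 w 0.0258 | shift [162.7  35.8   3.2] roll -0.0017447083984223736
```

Emit:
jog_arm(
  targets=[
    [-1,33,7,0,-0.002],
    [-1,33,7,0,0],
    [-1,33,7,0,0],
    [-1,32,7,0,0],
    [-1,32,8,0,0],
    [-1,0,0,15,0],
    [-1,0,0,15,0],
    [-1,0,0,12,0],
  ],
)

```text
clock: 9.1
ee_pos: [0.6591, -0.0685, 0.038]
orientation: [-3.129, -0.277, 0.002]
wrist_force: [0.0, -0.4, -0.7]
width: 0.0261
gripper_force: 25.0
```

Emit:
jog_arm(
  targets=[
    [-1,0,0,0,0],
    [-1,0,0,0,0],
    [-1,0,0,0,0],
  ],
)

```text
clock: 9.35
ee_pos: [0.6594, -0.0685, 0.04]
orientation: [3.13, 0.274, -0.0]
wrist_force: [-1.2, -0.6, -1.2]
width: 0.0261
gripper_force: 25.0
```

Run:
```python
from h import *
go(.6596,-.0694,.022,9.7)
shot("wrist","w5")
```

```text
at [ 0.6594 -0.0685  0.04  ] yaw 10.0 tilt 0.01 w 0.0261 | shift [ 0.   0.9 18. ] roll 0.005196392173186088
```

View pics/w5.png

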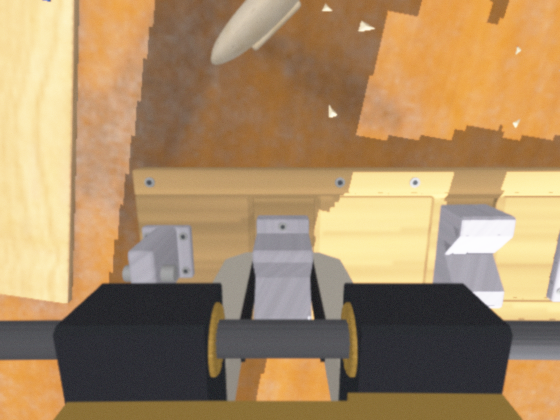

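The tall rest (258-309) is centred over its pocket (columns ~252-315), and the low rest at (472,255) sits in the guide pocket. I'll insert it now.

Emit:
jog_arm(
  targets=[
    [-1,0,1,5,0],
    [-1,0,0,5,0],
    [-1,0,0,5,0],
    [-1,0,0,3,0],
    [-1,0,0,0,0],
    [-1,0,0,0,0],
  ],
)

```text
clock: 9.9
ee_pos: [0.6595, -0.0694, 0.0213]
orientation: [-3.13, -0.273, 0.001]
wrist_force: [-0.9, -0.6, -1.0]
width: 0.0259
gripper_force: 25.0
```

Emit:
jog_arm(
  targets=[
    [-1,0,0,1,0],
    [-1,0,0,0,0],
    [-0.2,0,0,0,0],
    [-0.2,0,0,0,0],
    [-0.2,0,0,0,0],
    [-0.2,0,0,0,0],
    [-0.2,0,0,-30,0],
    [-0.2,0,0,-40,0],
  ],
)

```text
clock: 10.57
ee_pos: [0.6574, -0.0692, 0.0881]
orientation: [-3.129, -0.273, 0.01]
wrist_force: [0.2, 0.1, -0.1]
width: 0.0369
gripper_force: 0.0
```

Emit:
jog_arm(
  targets=[
    [0.3,0,0,-40,0],
    [0.3,0,0,0,0.085],
    [0.3,0,0,0,0],
  ],
)

```text
clock: 10.82
ee_pos: [0.6612, -0.0696, 0.1335]
orientation: [3.138, 0.133, 0.008]
wrist_force: [0.7, -0.5, -1.2]
width: 0.0524
gripper_force: 0.0
```

Run:
```python
from h import *
go(.5118,-.3443,.11,5)
```

```text
at [ 0.6612 -0.0696  0.1335] yaw 4.87 tilt 0.29 w 0.0524 | shift [-172.3  261.1   22.8] roll -0.0023328805837316445
```

Emit:
jog_arm(
  targets=[
    [0.3,-22,33,0,0],
    [0.3,-22,33,0,0],
    [0.3,-22,33,0,0],
    [0.3,-22,33,0,0],
    [0.3,-21,33,5,0],
    [0.3,-21,32,5,0],
    [0.3,-21,32,5,0],
    [0.3,-21,32,5,0],
  ],
)

```text
clock: 11.48
ee_pos: [0.5097, -0.3457, 0.1092]
orientation: [-3.137, -0.144, 0.003]
wrist_force: [1.0, -1.3, -0.4]
width: 0.0604
gripper_force: 0.0
```

Emit:
jog_arm(
  targets=[
    [0.3,0,0,0,0],
    [0.3,0,0,0,0],
  ],
)

```text
clock: 11.65
ee_pos: [0.5088, -0.347, 0.1091]
orientation: [-3.138, -0.135, 0.005]
wrist_force: [0.6, -1.1, -1.1]
width: 0.0605
gripper_force: 0.0
```

Run:
```python
from h import *
shot("wrist","w6"); go(.5118,-.3443,.11,5)
```

```text
at [ 0.5105 -0.3449  0.1095] yaw 5.07 tilt 0.12 w 0.0605 | shift [ 1.4 -0.5 -0.5] roll 0.0012409202934550087
```

View pics/w6.png

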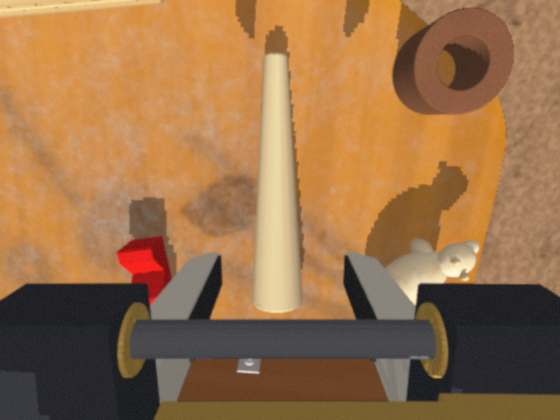

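The blank runs from its thin end (275,53) to its thick end (278,308), between the fingers. The bear is at (425,270) and the roll at (462,62), both clear.

Run:
```python
from h import *
im,c=load("w6")
a=pt(c,[(264,54),(288,54)],.012); b=pt(c,[(254,303),(302,300)],.02); e=pt(c,[(278,310)],.038)
print(a,a.mean(0),b,b.mean(0),e); d=a.mean(0)-b.mean(0); print(np.degrees(np.arctan2(d[1],d[0])),np.linalg.norm(d))
d=d/np.linalg.norm(d); G=e[0]+.072*d; print(G); go(G[0],b.mean(0)[1]+d[1]*(G[0]-b.mean(0)[0]),.004,np.degrees(np.arctan2(d[1],d[0])))
```

```text
[[ 0.62129074 -0.3254818 ]
 [ 0.62266832 -0.34156104]] [ 0.62197953 -0.33352142] [[ 0.43939674 -0.33104586]
 [ 0.44520807 -0.36838296]] [ 0.4423024  -0.34971441] [[ 0.44524438 -0.34971317]]
5.149737707277621 0.18040533342113493
[ 0.51695376 -0.34325052]
at [ 0.5105 -0.3449  0.1095] yaw 5.07 tilt 0.12 w 0.0605 | shift [  6.8  -1.2 105.5] roll -0.0013724957129272381
```

Emit:
jog_arm(
  targets=[
    [0.2,4,-1,35,0],
    [0.1,0,0,35,0],
    [0,0,0,27,0],
    [0,0,0,10,0],
    [0,0,0,0,0],
    [-1,0,0,0,0],
    [-1,0,0,0,0],
    [-1,0,0,0,0],
  ],
  newtons=25,
)

```text
clock: 12.37
ee_pos: [0.5162, -0.3427, 0.0042]
orientation: [3.138, 0.142, 0.001]
wrist_force: [0.2, 0.6, 0.1]
width: 0.0309
gripper_force: 0.4
```

Emit:
jog_arm(
  targets=[
    [-1,0,0,0,0],
    [-1,0,0,0,0],
    [-1,0,0,0,0],
  ],
)

```text
clock: 12.62
ee_pos: [0.516, -0.3431, 0.0042]
orientation: [3.138, 0.14, 0.002]
wrist_force: [0.6, 1.6, 4.6]
width: 0.0302
gripper_force: 25.0
```

Emit:
jog_arm(
  targets=[
    [-1,0,0,-30,0],
    [-1,0,0,-40,0],
    [-1,0,0,-40,0],
    [-1,0,0,-10,0],
    [-1,0,0,0,-0.12],
    [-1,0,0,0,-0.12],
    [-1,0,0,0,-0.12],
    [-1,0,0,0,-0.12],
  ],
)

```text
clock: 13.28
ee_pos: [0.515, -0.3434, 0.1235]
orientation: [3.013, 0.89, -0.0]
wrist_force: [-0.0, 0.0, -0.3]
width: 0.0297
gripper_force: 24.9
```

Run:
```python
from h import *
print(ctrl.get_state()['joint_positions'].round(2)); go(.6708,-.135,.125,99.7)
```

```text
[ 0.64  0.59 -0.21  1.92  0.2   0.65 -0.69]
at [ 0.515  -0.3434  0.1235] yaw 32.92 tilt 0.02 w 0.0297 | shift [244.  -90.3  -1.6] roll -1.1655463328583213
```

Emit:
jog_arm(
  targets=[
    [-1,0,0,0,-0.12],
    [-1,0,0,0,-0.12],
    [-1,0,0,0,-0.12],
    [-1,0,0,0,-0.12],
    [-1,0,0,0,-0.12],
    [-1,0,0,0,-0.12],
    [-1,0,0,0,-0.12],
    [-1,0,0,0,-0.12],
  ],
)

```text
clock: 13.95
ee_pos: [0.5149, -0.3435, 0.1232]
orientation: [-2.261, -2.18, 0.0]
wrist_force: [0.0, 0.5, -1.4]
width: 0.0298
gripper_force: 24.9
```

Emit:
jog_arm(
  targets=[
    [-1,0,0,0,-0.12],
    [-1,0,0,0,-0.085],
    [-1,0,0,0,0],
    [-1,0,0,0,0],
  ],
)

```text
clock: 14.28
ee_pos: [0.5149, -0.3435, 0.1232]
orientation: [-2.037, -2.391, -0.0]
wrist_force: [-0.9, 0.2, -1.0]
width: 0.03
gripper_force: 24.9
```

Run:
```python
from h import *
print(ctrl.get_state()['joint_positions'].round(2)); go(.6708,-.135,.125,99.7)
```

```text
[ 0.85  0.64 -0.54  1.91  0.48  0.72  0.19]
at [ 0.5149 -0.3435  0.1232] yaw 99.14 tilt 0.04 w 0.03 | shift [181.1 187.   -1.8] roll -0.00972129431019822
```

Emit:
jog_arm(
  targets=[
    [-1,26,27,0,0],
    [-1,26,27,0,0],
    [-1,26,27,0,0],
    [-1,26,27,0,0],
    [-1,26,27,0,0],
    [-1,26,27,0,0],
    [-1,25,25,0,-0.01],
    [-1,0,0,0,0],
  ],
)

```text
clock: 14.95
ee_pos: [0.6748, -0.1248, 0.1242]
orientation: [-2.014, -2.411, -0.011]
wrist_force: [0.8, 1.0, -0.3]
width: 0.0299
gripper_force: 24.9
```

Emit:
jog_arm(
  targets=[
    [-1,0,0,0,0],
    [-1,0,0,0,0],
  ],
)

```text
clock: 15.12
ee_pos: [0.67, -0.1347, 0.1232]
orientation: [-2.023, -2.403, 0.002]
wrist_force: [-0.2, -0.1, -1.4]
width: 0.0293
gripper_force: 24.9
```

Run:
```python
from h import *
im,_=shot("wrist","w7"); go(.6708,-.135,.07,99.7)
t,_=shot("top","t7"); s,_=shot("scene","s7")
v=np.hstack([cv2.resize(im,(400,300)),cv2.resize(t[130:310,190:430],(400,300),interpolation=2)])
cv2.imwrite("pics/c7.png",np.vstack([v,cv2.resize(s[150:300,130:430],(800,300))[:, :800]]))
```

```text
at [ 0.6697 -0.1357  0.1232] yaw 99.77 tilt 0.09 w 0.0296 | shift [ 0.5  1.3 53.2] roll 0.00121502889639007
```

View pics/c7.png

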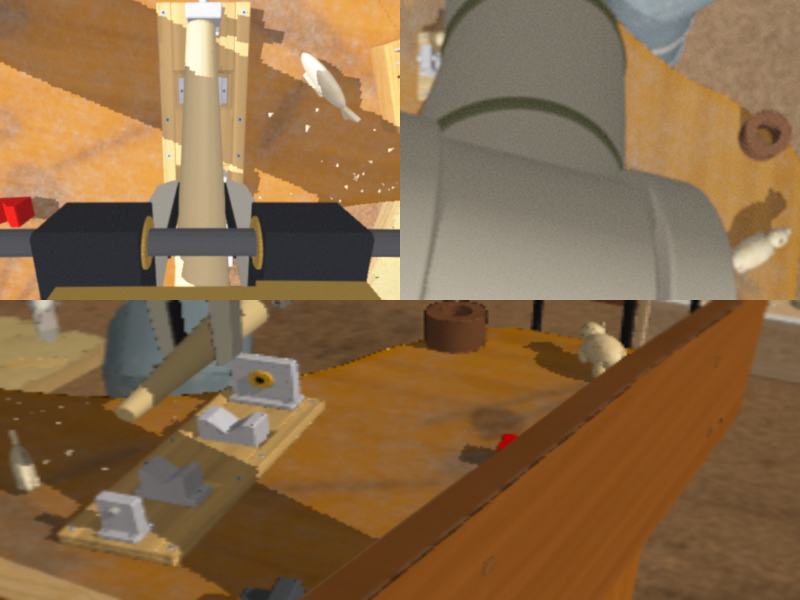

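Both rests are seated, low by the bush and tall by the backstop. The blank is held above with its thin end towards the backstop (wrist pixel ~(284,32)). I'll start lowering.

Emit:
jog_arm(
  targets=[
    [-1,0,1,25,0],
    [-1,0,0,25,0],
    [-1,0,0,12,0],
    [-1,0,0,8,0],
    [-1,0,0,6,0],
    [-1,0,0,0,0],
    [-1,0,0,0,0],
  ],
)

```text
clock: 15.85
ee_pos: [0.6719, -0.1343, 0.0481]
orientation: [2.021, 2.404, 0.0]
wrist_force: [-0.1, 0.7, -0.6]
width: 0.0296
gripper_force: 24.9
```

Run:
```python
from h import *
im,c=load("w7"); p=pt(c,[(284,33)],.13)[0]; u=np.array([.1684,-.9857]);n=np.array([.9857,.1684]); C=np.array([.668,-.1187])
print("thin end in cradle along-back,across",(p-C)@-u,(p-C)@n)
go(.6708,-.135,.035,99.7); im,c=shot("wrist","w8"); cv2.imwrite("pics/c8.png",np.hstack([im[:300,150:420],cv2.resize(shot("scene")[0][170:300,180:320],(320,300))]))
```

```text
thin end in cradle along-back,across 0.08858975526766068 0.00016088445577370927
at [ 0.6719 -0.1343  0.0481] yaw 99.89 tilt 0.03 w 0.0296 | shift [-0.5 -1.2 13.1] roll 0.0033644632052111235
```

View pics/c8.png

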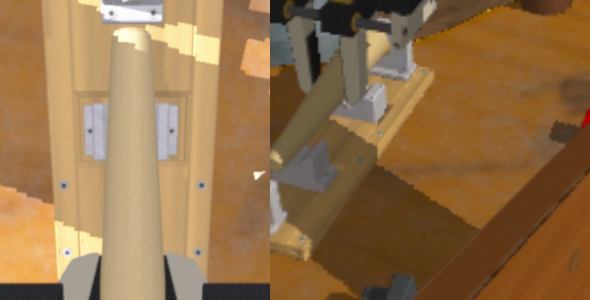

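The blank is centred over the tall rest and clear of the stop screw. I'll lower it slowly and watch the force.

Emit:
jog_arm(
  targets=[
    [-1,0,-1,3,0],
    [-1,0,0,3,0],
    [-1,0,0,2,0],
    [-1,0,0,0,0],
    [-1,0,0,0,0],
  ],
)

```text
clock: 16.37
ee_pos: [0.6705, -0.1343, 0.0394]
orientation: [-2.021, -2.405, 0.0]
wrist_force: [0.7, -0.2, -1.7]
width: 0.0297
gripper_force: 24.9
```

Emit:
jog_arm(
  targets=[
    [-1,0,0,2,0],
    [-1,0,0,1,0],
    [-1,0,0,0,0],
    [-1,0,0,0,0],
  ],
  newtons=8,
)

```text
clock: 16.7
ee_pos: [0.6707, -0.1343, 0.0366]
orientation: [2.021, 2.405, 0.0]
wrist_force: [0.5, 0.3, -1.4]
width: 0.0302
gripper_force: 8.0
```

Emit:
jog_arm(
  targets=[
    [-1,0,0,1,0],
    [-1,0,0,1,0],
    [-1,0,0,1,0],
    [-1,0,0,0,0],
    [-1,0,0,0,0],
  ],
  newtons=4,
)

```text
clock: 17.12
ee_pos: [0.6714, -0.1343, 0.034]
orientation: [2.02, 2.404, 0.002]
wrist_force: [3.2, 0.0, 3.3]
width: 0.0308
gripper_force: 4.0
```

Contact. I'll open, retreat straight up and look.

Emit:
jog_arm(
  targets=[
    [-0.1,0,0,0,0],
    [-0.1,0,0,0,0],
    [-0.1,0,0,0,0],
    [-0.1,0,0,0,0],
    [-0.1,0,0,-20,0],
    [-0.1,0,0,-40,0],
    [-0.1,0,0,-40,0],
    [-0.1,0,0,0,0],
  ],
)

```text
clock: 17.78
ee_pos: [0.674, -0.1341, 0.1408]
orientation: [2.017, 2.399, 0.008]
wrist_force: [1.2, -0.3, 0.6]
width: 0.0413
gripper_force: 0.0
```

Run:
```python
from h import *
im,c=shot("wrist","w9"); cv2.imwrite("pics/c9.png",np.hstack([im[:300,150:420],cv2.resize(shot("scene","s9")[0][160:300,140:280],(420,300),interpolation=2)]))
go(.495,.027,.12,19.0); print(ctrl.get_state()['joint_positions'].round(2))
```

```text
at [ 0.6712 -0.1346  0.1354] yaw 99.9 tilt 0.17 w 0.0421 | shift [ 189.5 -145.9   14.8] roll 1.4118949180059908
[ 0.44  0.69 -0.53  1.75  0.45  0.83 -0.13]
```

View pics/c9.png

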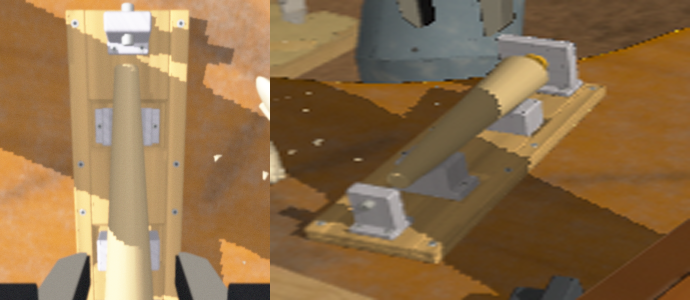

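The blank lies across both rests, with its thick end at the bush and its thin end short of the stop screw. Next is the saddle.

Emit:
jog_arm(
  targets=[
    [0,32,-24,0,0],
    [0,32,-24,0,0],
    [0,32,-24,0,0],
    [0,32,-24,0,0],
    [0,32,-24,0,0],
    [0,29,-22,5,0],
    [0,0,0,0,0.118],
    [0,0,0,0,0.118],
  ],
)

```text
clock: 18.55
ee_pos: [0.4954, 0.0286, 0.1275]
orientation: [-2.29, -2.147, 0.004]
wrist_force: [1.0, -0.3, 0.4]
width: 0.0465
gripper_force: 0.0
```

Emit:
jog_arm(
  targets=[
    [0,0,0,0,0.118],
    [0,0,0,0,0.118],
    [0,0,0,0,0.118],
    [0,0,0,0,0.118],
    [0,0,0,0,0.118],
    [0,0,0,0,0.118],
    [0,0,0,0,0.118],
    [0,0,0,0,0.118],
  ],
)

```text
clock: 19.22
ee_pos: [0.4971, 0.027, 0.1274]
orientation: [-3.02, -0.865, 0.004]
wrist_force: [0.1, 0.6, -1.3]
width: 0.0465
gripper_force: 0.0
```

Emit:
jog_arm(
  targets=[
    [0,0,0,0,0.118],
    [0,0,0,0,0.118],
    [0,0,0,0,0],
    [0,0,0,0,0],
  ],
)

```text
clock: 19.55
ee_pos: [0.4974, 0.0273, 0.1278]
orientation: [3.098, 0.518, -0.003]
wrist_force: [-0.5, 0.4, 0.6]
width: 0.0463
gripper_force: 0.0
```

Run:
```python
from h import *
im,c=shot("wrist","w10"); go(.499,.025,.12,19.0)
```

```text
at [0.4975 0.0273 0.1279] yaw 19.03 tilt 0.1 w 0.0467 | shift [0.7 2.7 7.9] roll 0.0005694639887629901
```

View pics/w10.png

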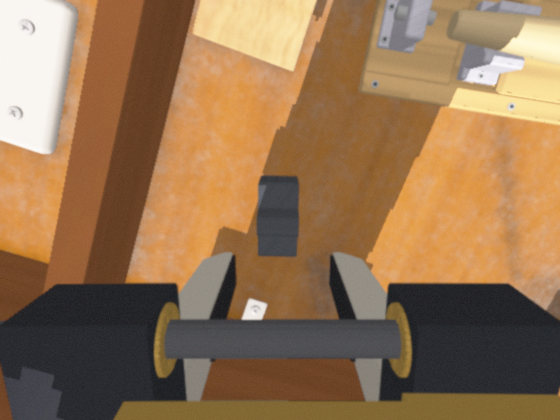

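The saddle (258-299, 176-256) is square between the fingers.

Run:
```python
from h import *
im,c=load("w10"); e=np.array([np.cos(np.radians(19)),np.sin(np.radians(19))])
g=cv2.cvtColor(im,cv2.COLOR_BGR2GRAY); print(g[168:262,279].tolist()); print(g[195,250:306].tolist(),g[245,250:306].tolist())
for n,p,z,k in(("near top",(278,256),.034,.029),("far bottom",(279,176),0,-.029)):
    P=pt(c,[p],z)[0]; print(n,P+k*e)
```

```text
[109, 107, 108, 107, 105, 107, 102, 89, 70, 64, 58, 60, 59, 57, 63, 66, 68, 69, 71, 70, 72, 70, 68, 71, 71, 74, 71, 74, 68, 68, 67, 71, 71, 69, 70, 69, 67, 72, 70, 69, 61, 59, 60, 61, 59, 64, 61, 60, 61, 63, 65, 66, 68, 68, 71, 69, 71, 66, 68, 69, 69, 67, 71, 71, 72, 68, 69, 68, 66, 72, 71, 70, 71, 71, 72, 72, 71, 74, 69, 69, 72, 72, 72, 72, 71, 73, 70, 70, 90, 99, 106, 108, 107, 105]
[155, 154, 155, 155, 157, 154, 157, 148, 122, 110, 106, 104, 95, 80, 71, 68, 72, 70, 71, 69, 66, 72, 70, 73, 70, 72, 69, 70, 69, 74, 69, 70, 70, 73, 71, 67, 69, 69, 65, 67, 71, 69, 69, 72, 69, 73, 70, 73, 85, 103, 109, 112, 111, 110, 110, 109] [105, 108, 108, 108, 109, 108, 105, 99, 78, 72, 71, 76, 74, 73, 70, 72, 71, 68, 72, 70, 70, 70, 69, 68, 70, 73, 71, 71, 74, 74, 72, 72, 75, 70, 69, 73, 67, 69, 68, 70, 70, 69, 72, 71, 76, 73, 79, 94, 105, 106, 108, 107, 107, 107, 109, 109]
near top [0.49532504 0.0293947 ]
far bottom [0.4943512  0.02837325]
```

Emit:
jog_arm(
  targets=[
    [0,-2,-2,35,0],
    [0,0,0,35,0],
    [0,0,0,22,0],
    [0,0,0,10,0],
    [0,0,0,0,0],
    [-1,0,0,0,0],
    [-1,0,0,0,0],
    [-1,0,0,0,0],
  ],
  newtons=40,
)

```text
clock: 20.27
ee_pos: [0.4962, 0.0287, 0.0279]
orientation: [-3.099, -0.513, -0.003]
wrist_force: [-0.9, 1.7, 1.2]
width: 0.031
gripper_force: 1.0
```

Emit:
jog_arm(
  targets=[
    [-1,0,0,0,0],
    [-1,0,0,0,0],
    [-1,0,0,0,0],
  ],
)

```text
clock: 20.52
ee_pos: [0.4962, 0.0288, 0.0278]
orientation: [-3.099, -0.513, -0.003]
wrist_force: [-0.8, 1.1, 8.2]
width: 0.0297
gripper_force: 39.9
```

Emit:
jog_arm(
  targets=[
    [-1,0,0,-30,0],
    [-1,0,0,-40,0],
    [-1,0,0,-40,0],
    [-1,0,0,0,0.08],
    [-1,0,0,0,0.08],
    [-1,0,0,0,0],
  ],
)

```text
clock: 21.02
ee_pos: [0.4958, 0.0284, 0.1379]
orientation: [3.131, 0.257, 0.003]
wrist_force: [-1.0, 1.5, -3.1]
width: 0.0301
gripper_force: 39.9
```

Run:
```python
from h import *
print(ctrl.get_state()['wrist_force']); go(.668,-.1187,.13,9.8)
im,c=load("w9"); u=np.array([.1684,-.9857]);n=np.array([.9857,.1684]); C=np.array([.668,-.1187])
p=pt(c,[(276,67)],.052)[0]; print("thin end back,across",(p-C)@-u,(p-C)@n)
```

```text
[-1.04832905  1.52201309 -3.10557603]
at [0.4958 0.0284 0.1379] yaw 9.4 tilt 0.13 w 0.0301 | shift [145.9 173.2   8.3] roll -0.007032613471871514
thin end back,across 0.08757505276059077 3.978298676858701e-05
```

Emit:
jog_arm(
  targets=[
    [-1,21,25,0,0],
    [-1,21,25,0,0],
    [-1,21,25,0,0],
    [-1,21,25,0,0],
    [-1,21,25,0,0],
    [-1,21,24,4,-0.007],
    [-1,21,24,4,0],
    [-1,0,0,0,0],
  ],
)

```text
clock: 21.68
ee_pos: [0.6728, -0.1229, 0.1271]
orientation: [3.127, 0.271, 0.002]
wrist_force: [-0.3, -0.8, -3.9]
width: 0.0297
gripper_force: 39.9
```

Emit:
jog_arm(
  targets=[
    [-1,0,0,0,0],
    [-1,0,0,0,0],
    [-1,0,0,0,0],
  ],
)

```text
clock: 21.93
ee_pos: [0.6685, -0.1162, 0.1282]
orientation: [-3.129, -0.277, 0.002]
wrist_force: [0.2, -0.2, -2.9]
width: 0.0296
gripper_force: 39.9
```

Run:
```python
from h import *
go(.669,-.1187,.071,9.8); im,c=shot("wrist","w11")
cv2.imwrite("pics/c11.png",np.hstack([cv2.resize(im,(400,300)),cv2.resize(shot("scene")[0][160:300,140:280],(400,300),interpolation=2)]))
```

```text
at [ 0.6685 -0.1162  0.1282] yaw 10.14 tilt 0.1 w 0.0296 | shift [ 0.2  2.6 57.2] roll 0.00588190524411412
```

View pics/c11.png

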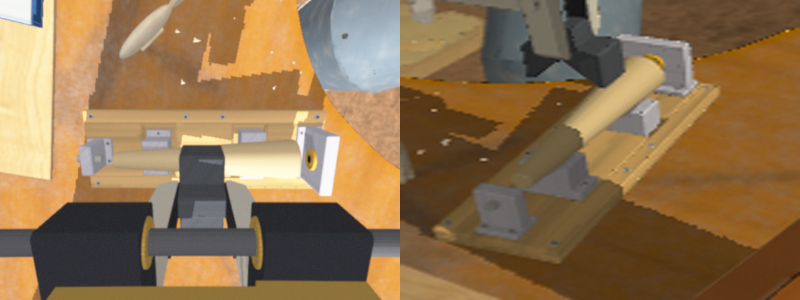

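The saddle is held astride above the blank's middle, and the blank is on both rests. I'll lower it now.

Emit:
jog_arm(
  targets=[
    [-1,0,2,20,0],
    [-1,0,0,15,0],
    [-1,0,0,8,0],
    [-1,0,0,6,0],
    [-1,0,0,4,0],
    [-1,0,0,0,0],
    [-1,0,0,0,0],
  ],
)

```text
clock: 22.62
ee_pos: [0.6702, -0.1191, 0.076]
orientation: [3.129, 0.275, 0.001]
wrist_force: [0.2, 0.6, -4.0]
width: 0.03
gripper_force: 39.9
```

Emit:
jog_arm(
  targets=[
    [-1,0,0,1,0],
    [-1,0,0,1,0],
    [-1,0,0,1,0],
    [-1,0,0,0,0],
    [-1,0,0,0,0],
  ],
)

```text
clock: 23.03
ee_pos: [0.6699, -0.1192, 0.0727]
orientation: [3.13, 0.274, 0.0]
wrist_force: [-0.8, 0.2, -3.4]
width: 0.0299
gripper_force: 39.9
```

Emit:
jog_arm(
  targets=[
    [-1,-1,0,1,0],
    [-1,0,0,1,0],
    [-1,0,0,0,0],
    [-1,0,0,0,0],
  ],
)

```text
clock: 23.37
ee_pos: [0.6695, -0.1193, 0.0709]
orientation: [3.129, 0.274, 0.002]
wrist_force: [0.8, -0.4, -1.2]
width: 0.0297
gripper_force: 39.9
```

Emit:
jog_arm(
  targets=[
    [-1,0,0,0.5,0],
    [-1,0,0,0.5,0],
    [-1,0,0,0,0],
    [-1,0,0,0,0],
  ],
  newtons=10,
)

```text
clock: 23.7
ee_pos: [0.6695, -0.1193, 0.0702]
orientation: [3.129, 0.274, 0.002]
wrist_force: [1.0, 0.7, 4.8]
width: 0.0297
gripper_force: 10.0
```

Contact: the weight is carried. I'll release and retreat.

Emit:
jog_arm(
  targets=[
    [-0.33,0,0,0,0],
    [-0.33,0,0,0,0],
    [-0.2,0,0,0,0],
    [-0.2,0,0,0,0],
    [-0.2,0,0,0,0],
    [-0.2,0,0,-10,0],
    [-0.2,0,0,-30,0],
    [-0.2,0,0,-40,0],
  ],
)

```text
clock: 24.37
ee_pos: [0.6669, -0.1193, 0.1481]
orientation: [-3.129, -0.274, 0.009]
wrist_force: [1.0, -0.1, -0.1]
width: 0.037
gripper_force: 0.0
```

Emit:
jog_arm(
  targets=[
    [-0.2,-25,0,-20,0],
    [-0.2,-30,0,0,0],
    [-0.2,-30,0,0,0],
    [-0.2,-15,0,0,0],
    [0,0,0,0,0],
    [0,0,0,0,0],
    [0,0,0,0,0],
    [0,0,0,0,0],
  ],
)

```text
clock: 25.03
ee_pos: [0.5719, -0.1364, 0.1698]
orientation: [-3.129, -0.275, -0.002]
wrist_force: [-0.6, 0.2, -0.2]
width: 0.0463
gripper_force: 0.0
```

Run:
```python
from h import *
go(.669,-.1187,.071,9.8); im,c=shot("wrist","w12")
cv2.imwrite("pics/c12.png",np.hstack([im[:300,80:480],cv2.resize(shot("scene","s12")[0][160:300,140:280],(390,300),interpolation=2)]))
```

```text
at [ 0.5719 -0.1364  0.1698] yaw 10.06 tilt 0.06 w 0.0463 | shift [98.6 -0.4 98.9] roll 0.004504088746573695
```

View pics/c12.png

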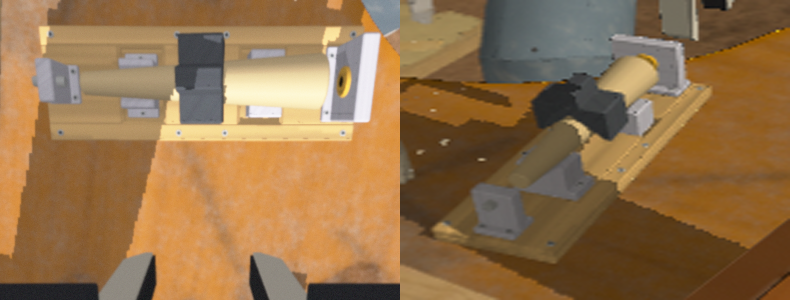

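The saddle sits upright astride the blank at crop (200,78), between the rests, with the thick end at the bush. One last numeric check, then I hand it in.

Run:
```python
from h import *
im,c=load("w12"); u=np.array([.1684,-.9857]);n=np.array([.9857,.1684]); C=np.array([.668,-.1187])
for nm,p,z in(("saddle far end",[(259,34),(303,34)],.075),("saddle near end",[(260,122),(304,122)],.075),("blank thick",[(407,55),(409,107)],.0457),("low rest far top",[(327,50),(366,48)],.035),("low near",[(328,118),(361,117)],.035)):
    P=pt(c,p,z).mean(0); print(nm,"toward guide",((P-C)@u).round(4),"across",((P-C)@n).round(4))
print(ctrl.get_state()['clock']); ctrl.sign_off()
```

```text
saddle far end toward guide 0.0002 across 0.0283
saddle near end toward guide 0.0012 across -0.0275
blank thick toward guide 0.0962 across 0.0021
low rest far top toward guide 0.0503 across 0.0262
low near toward guide 0.0515 across -0.0242
25.1333
the job is handed in; nothing more can be done
```

I set up the blank and handed the job in at 25 s on the robot clock. The last measurements show the saddle about 1 mm and the low rest about 2 mm from their targets, with the blank on line (about 2 mm across). The tall rest was seated by sight, and the roll and bear were never touched. The handover did not return a verdict.

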